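# Uncover the inspection turntable and turn the cutter once round

## Robot

A 6-joint arm with a two-finger parallel gripper is mounted at the origin on the work surface. World frame = base frame: x ahead of the robot, y to its left, z up, the work surface at z = 0. Lengths are in m, angles in rad, forces in N, time in s.
With the tool pointing down it reaches from about 0.35 to 0.775 m from the base axis. Payload 5.5 kg.
Tool frame: the origin (TCP) lies midway between the tips of the shut fingers; the grasp point (between the pads) lies 19 mm behind it; z points along the fingers, y is the line along which they close (so a half turn about z gives the same grasp; the last joint's range is limited). The gripper opens to 85 mm and grips with 20 to 120 N. Pads are 22 mm wide; open, the fingers measure 114 mm over their backs; the gripper's body (76 mm by 85 mm) begins 54 mm behind the grasp point. The pads swing forward as they close: fully open they stand 13 mm farther back than shut.
Start: joints at [0.981, 0.313, 0.046, 1.304, 0, 1.431], TCP at [0.25, 0.518, 0.231] pointing down, gripper open.
Joint ranges: [-2.76, 2.76], [-0.86, 1.69], [-1.03, 1.26], [-2.2, 2.34], [-1.47, 1.5], [-3.14, 3.14]. Speed limits (rad/s): [2.57, 2.57, 3.14, 3.14, 3.14, 3.14].

## Interface

Orientations are given as a unit quaternion [w, x, y, z].
In Python, from workcell import get_state, read_camera, camera_info, hand_in, recognise gives the robot as it stands.
- The arm moves only by the tool arm_command, never from a script. Its argument "moves" is one flat list of numbers, 7 for each row, row after row: the opening, from -1 (shut) to 1 (fully open), then the shift along the tool's x, y, z in mm, then the turn, a rotation vector about the tool's x, y, z in rad. A call has 1 to 8 rows; each row shifts and turns the commanded pose from where the row before left it, along the tool's axes as they then stand; what a row does not reach is not made up. A row lasts 1/8 s, in which the tool goes at most 62.5 mm and 10.7 degrees, less where a joint would pass 70% of its speed; a pose out of reach is approached as far as the arm can. A call with a gripper value outside its range is refused whole. The fingers move at their own pace and stop on an object; "newtons" is the grip in N (left out, the last holds). Time passes only in rows, so rows that do not move let the fingers close. It gives the time, the measured TCP pose, the force, the opening and the grip force at its end, in the units of the state.
- get_state(): the state, without advancing time (a new reading comes with each control period).
- read_camera(name): name is "scene" or "top" or "wrist"; returns (picture, depth): 420x560x3 uint8, blue, green, red; 420x560 float32, m along the optical axis (not along the pixel's ray), 0 where there is no reading.
- camera_info(name): a dict with "fovy" (degrees; the focal length in pixels is half the picture's height over the tangent of half this angle, whatever the lens; pixels are square), "cx", "cy" (the principal point, pixels), "k1" (the pictures are not rectified: a ray, as slopes to the right and down, at radius r is drawn at 1 + k1 r^2 times it, then the intrinsics apply), "eye" and "orientation" of the camera in the world; the wrist camera has in their place "tool_from_camera" (4x4, takes a point from camera to tool coordinates, whose origin is the TCP and whose axes are the flange's). Camera axes: x right, y down, z forward; pixel columns grow to the right and rows downward; lengths in m; the calibration is good to about 2 mm. A picture is of the moment at which its call begins: read the wrist's pose just before it. camera_info takes no time and is no camera call.
- hand_in(): hands the job in; it is judged then, once.
Trained networks look in the newest picture that a camera, given by its name, has taken for a name from the list of things; names that differ only in an ending like _2 or _b are one class to them, and where a whole thing is asked for, a point or a joint stands for the part that bears it (a point fixed in the world has none). Each returns a list of dicts, best first, with "confidence" (0 to 1); they miss things now and then, are a little off and sometimes report something else, mostly with a low value. They report only what shows in the picture. A call takes as long as a camera call. They do not tell look-alikes from the thing itself.
- recognise(camera, label): "point" ([column, row] in pixels, amid what is visible of it).
The state is a dict: "clock": time; "joint_pos": joint angles; "qvel": joint speeds; "tau": joint torques, N m; "tcp_pos": TCP position; "orientation": TCP orientation; "wrist_force": force on the tool from outside, world axes, zero at the start; "ft_torque": the same for the moment, N m; "finger_gap": finger opening in m; "grip_force": force on a finger pad.
Only numpy, scipy, OpenCV 4.12 (cv2) and the standard library are available. Lean on these libraries where they do the work, as an engineer would, in place of code of your own. Each camera call takes 0.05 s, during which the arm holds its last target. There are 200 camera calls.

## Task

Lift the lid off the sloping inspection stand by its knob and put it down flat, knob up, wholly on the round cork pad, without dropping it. Then turn the uncovered turntable by its crank knob through one full turn, either way, so that the crank knob ends where it began. Leave everything else on the bench where it is.

Things in the scene. Friction and masses are not known exactly. Their poses are not given: they have to be found in the camera images.
- stand: Fixed grey stand, base 190 x 170 mm, carrying a shallow round pan that slopes 30 degrees, low side towards the stand's own -x (roughly facing the robot). Origin: on the bench under the pan; z up. The sloping axis of pan, lid and turntable points along (-0.5, 0, 0.866) in this frame and passes through (0, 0, 0.078), the centre of the pan's underside.
- face_centre (a point): Centre of the turntable's aluminium face (radius 66 mm), 17.5 mm along the sloping axis from the pan's underside; its z axis is that axis. Measured along the axis from this point: flange top (radius 84 mm) -7.5 mm, pan rim (radius 70 to 74 mm) 6.5 mm, top of cutter and hub 10 mm (within 34 mm of the axis), crank knob 16.5 to 38.5 mm.
- lid: Loose aluminium lid, 160 mm diameter, 56 mm tall, 3 mm wall, 0.3 kg, black knob on top. Origin: centre of its open lower rim; z up through the knob: neck 16 mm diameter from 56 to 68 mm, head 28 mm diameter from 72 to 90 mm, top at 94 mm. At the start it stands, sloping, on the pan's flange over the turntable, 3 mm play around the pan wall; it is clear after 50 mm along its own z.
- pad: Fixed flat round cork pad, 240 mm diameter, 6 mm thick, lying on the bench; origin at the centre of its underside.
- turntable (a joint): Angle of the turntable about the stand's sloping axis, rad, positive anticlockwise seen from above; travels at least one full turn either way from its start, needs about 2 N at the crank knob and stays where it is left. At 0 the crank knob is at the lowest point of its circle.
- crank_knob (a point): Middle of the crank knob: a black freely revolving sleeve, 18 mm diameter, 22 mm long, standing square on the turntable face, 46 mm from the axis and 28.5 mm above the face. z: the turntable's axis. Hidden under the lid at the start.
- wrench: Loose open-ended steel wrench, 140 mm long, lying between stand and pad.
- oiler: Loose small blue oiler bottle, 42 mm diameter, 90 mm tall; origin under its centre.
- insert_case: Loose flat grey case for cutting inserts, 50 x 75 x 22 mm; origin under its centre.
- spray_a: Loose white spray can, 60 mm diameter, 180 mm tall; origin under its centre.
- gauge_case: Loose wooden gauge case, 90 x 160 x 40 mm; origin under its centre.
- brush_cup: Loose steel cup, 70 mm diameter, 90 mm tall; origin under its centre.
- screwdriver: Loose screwdriver, blue handle, 190 mm long, lying on the bench.
Mind the look-alikes: they are no part of the job. Leave any purple or turquoise look-alike of the lid alone.

How it is judged:
By the outcome, as a careful person would: the job done as asked, in the order asked, and still so for the second after the job is handed in, with the robot touching nothing.
It also fails if it takes over 72 s, if anything falls off the work surface, if the arm or the gripper's body presses on something with over 40 N, if the wrist force passes 120 N, or if a joint passes its speed limit or range.

## Working session

There is one attempt and no reset: what is moved stays moved. The work goes in short steps, Python scripts to look and compute and a tool call to move; the robot and the scene stay as the last step left them, time stands still between calls to the robot, and variables do not carry over. Pictures are saved under pics/ and viewed, at most 10 in all, crops included, and the job is handed in when it is done.

Besides the shell and the picture viewer there is one more tool, called after ">>>" as name(argument=value, ...) on one line, values as JSON. arm_command: Moves the arm, as the interface text tells. Its arguments: {"type":"object","properties":{"moves":{"type":"array"},"newtons":{"type":"number"}},"required":["moves"]}

```bash
mkdir -p pics; ls
cat > h.py <<'E'
import numpy as np, cv2
from workcell import *
from scipy.spatial.transform import Rotation as R
def rot(q): return R.from_quat([q[1],q[2],q[3],q[0]])
def cam(name,st=None):
    i=camera_info(name)
    f=210/np.tan(np.radians(i["fovy"])/2)
    if "eye" in i: Rm=rot(i["orientation"]).as_matrix(); e=np.array(i["eye"])
    else:
        T=np.array(i["tool_from_camera"]); Rt=rot(st["orientation"]).as_matrix()
        Rm=Rt@T[:3,:3]; e=np.array(st["tcp_pos"])+Rt@T[:3,3]
    return dict(f=f,cx=i["cx"],cy=i["cy"],k1=i["k1"],R=Rm,e=e)
def slopes(c,uv):
    K=np.array([[c["f"],0,c["cx"]],[0,c["f"],c["cy"]],[0,0,1.]])
    return cv2.undistortPoints(np.array(uv,float).reshape(-1,1,2),K,np.array([c["k1"],0,0,0,0.])).reshape(-1,2)
def ray(c,uv):
    s=slopes(c,uv); d=np.c_[s,np.ones(len(s))]@c["R"].T
    return d
def cloud(c,depth):
    v,u=np.mgrid[0:420,0:560]
    d=ray(c,np.c_[u.ravel(),v.ravel()])
    return (c["e"]+d*depth.reshape(-1,1)).reshape(420,560,3)
def proj(c,P):
    p=(np.atleast_2d(P)-c["e"])@c["R"]; s=p[:,:2]/p[:,2:]
    r2=(s**2).sum(1,keepdims=True); s=s*(1+c["k1"]*r2)
    return s*c["f"]+[c["cx"],c["cy"]]
E
python3 - <<'E'
from h import *
st=get_state(); print(st)
for n in ["scene","top"]:
    p,d=read_camera(n); cv2.imwrite(f"pics/{n}0.png",p); c=cam(n); np.savez(f"{n}0.npz",p=p,d=d)
    print(n,camera_info(n))
    pc=cloud(c,d)
    for l in ["stand","lid","pad","wrench","oiler","insert_case","spray_a","gauge_case","brush_cup","screwdriver"]:
        for r in recognise(n,l)[:3]:
            u,v=map(int,np.round(r["point"])); print(l,round(r["confidence"],2),u,v,pc[min(v,419),min(u,559)].round(3))
E
```

```text
pics
{'clock': 0.0, 'joint_pos': array([ 9.81386666e-01,  3.14030301e-01,  4.49782121e-02,  1.30358604e+00,
       -2.54908482e-05,  1.43121518e+00]), 'qvel': array([-5.52128808e-05, -5.78627245e-04, -2.00227540e-04, -1.90158089e-03,
        6.59597297e-04,  2.57492977e-03]), 'tau': array([-2.14796528e-03, -4.80632007e+01,  2.98531902e+01,  1.93225272e-02,
       -3.75582085e-04,  7.64076759e-06]), 'tcp_pos': array([0.24973797, 0.51737199, 0.23039154]), 'orientation': array([-3.16372473e-04,  2.23022673e-01,  9.74812823e-01, -8.64943982e-04]), 'wrist_force': array([-0.19455818,  0.52897883,  0.59644215]), 'ft_torque': array([-0.00616638, -0.01148141,  0.04079233]), 'grip_force': 0.0, 'finger_gap': 0.08517493345025617}
scene {'fovy': 42.964762186597696, 'cx': 284.2003911249461, 'cy': 214.7360203235993, 'k1': -0.1964176539145206, 'eye': array([ 1.58009622, -0.33381196,  1.41284941]), 'orientation': array([-0.28248022,  0.778758  ,  0.52786481, -0.18734899])}
stand 0.81 333 231 [0.681 0.202 0.085]
lid 0.96 334 201 [0.631 0.222 0.167]
lid 0.7 314 167 [0.374 0.274 0.056]
lid 0.58 422 171 
[... 564 characters left out ...]
': array([0.29124409, 0.06180855, 1.34907042]), 'orientation': array([-0.06990675,  0.70662132, -0.70087748,  0.06760265])}
stand 0.6 239 180 [0.624 0.171 0.111]
stand 0.31 416 162 [ 0.719 -0.439  0.021]
lid 0.69 97 218 [0.505 0.646 0.058]
lid 0.68 216 193 [0.573 0.239 0.144]
lid 0.55 202 277 [0.315 0.283 0.082]
pad 0.98 357 210 [ 0.548 -0.228  0.009]
wrench 0.63 291 209 [ 0.549 -0.001  0.01 ]
oiler 0.67 288 171 [0.667 0.012 0.07 ]
insert_case 0.9 289 246 [0.422 0.006 0.019]
spray_a 0.86 288 137 [0.756 0.015 0.152]
gauge_case 0.87 430 213 [ 0.533 -0.468  0.042]
brush_cup 0.9 416 162 [ 0.719 -0.439  0.021]
brush_cup 0.28 215 194 [0.57  0.242 0.142]
screwdriver 0.73 161 216 [0.519 0.442 0.022]
```

Run:
```python
import cv2,numpy as np
a=cv2.imread("pics/scene0.png");b=cv2.imread("pics/top0.png")
cv2.imwrite("pics/both.png",np.vstack([np.hstack([a[120:350,80:480],b[90:320,60:460]])]))
```

```text
(no output)
```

View pics/both.png

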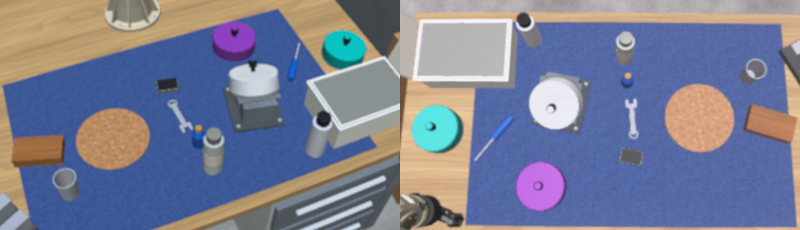

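The scene view (left) shows the silver lid on the stand at scene px (334,201), with its knob at about (333,185). The pad is at (190,259). The top view shows the lid at (215,193), its knob at about (210,197), and the pad at (359,207). I'll ignore the purple and turquoise look-alikes.

Run:
```python
from h import *
from scipy.optimize import least_squares
allp=[]
for n in ["scene","top"]:
    z=np.load(f"{n}0.npz"); p,d=z["p"],z["d"]; c=cam(n); pc=cloud(c,d)
    g=cv2.cvtColor(p,cv2.COLOR_BGR2GRAY); hsv=cv2.cvtColor(p,cv2.COLOR_BGR2HSV)
    box=(abs(pc[...,0]-.6)<.15)&(abs(pc[...,1]-.22)<.15)&(pc[...,2]>.09)&(d>0)
    m=box&(hsv[...,1]<60)&(g>110)
    # top plane RANSAC
    P=pc[m]; rng=np.random.default_rng(0); best=None
    for _ in range(500):
        a=P[rng.choice(len(P),3,False)]; nn=np.cross(a[1]-a[0],a[2]-a[0]); L=np.linalg.norm(nn)
        if L<1e-6: continue
        nn/=L; nn*=np.sign(nn[2]); 
        if not .75<nn[2]<.95: continue
        i=abs((P-a[0])@nn)<.004
        if best is None or i.sum()>best.sum(): best=i
    Q=P[best]; ce=Q.mean(0); nn=np.linalg.svd(Q-ce)[2][2]; nn*=np.sign(nn[2])
    print(n,m.sum(),best.sum(),"centroid",ce.round(4),"n",nn.round(3),"tilt",np.degrees(np.arccos(nn[2])).round(1),"yaw",np.degrees(np.arctan2(-nn[1],-nn[0])).round(1))
    # dark knob pixels
    k=box&(g<75); ys,xs=np.nonzero(k); print("knob px",len(xs),xs.mean(),ys.mean(),np.median(pc[k],0).round(3), pc[k][:,2].max().round(3))
    # pad
    s=(abs(pc[...,0]-.55)<.16)&(abs(pc[...,1]+.23)<.16)&(hsv[...,0]<22)&(hsv[...,1]>70)&(pc[...,2]<.03)
    cnt=max(cv2.findContours(s.astype(np.uint8),0,1)[0],key=cv2.contourArea)[:,0].astype(float)
    r=ray(c,cnt); t=(.006-c["e"][2])/r[:,2]; X=(c["e"]+r*t[:,None])[:,:2]
    f=least_squares(lambda q:np.hypot(*(X-q[:2]).T)-q[2],[.55,-.23,.12],loss="soft_l1",f_scale=.002); print("pad",f.x.round(4),"z depth",np.median(pc[s][:,2]).round(4))
```

```text
scene 1813 596 centroid [0.5786 0.2451 0.1443] n [-0.478  0.09   0.874] tilt 29.1 yaw -10.7
knob px 52 332.40384615384613 183.80769230769232 [0.562 0.25  0.167] 0.178
pad [ 0.559  -0.2338  0.1168] z depth 0.006
top 2368 1672 centroid [0.5676 0.2473 0.1376] n [-0.488  0.097  0.867] tilt 29.9 yaw -11.3
knob px 1 213.0 195.0 [0.561 0.244 0.168] 0.168
pad [ 0.5585 -0.2359  0.116 ] z depth 0.0071
```

```bash
cat >> h.py <<'E'
PSI=np.radians(-11.1)
def axisframe(psi=PSI,roll=0):
    c,s=np.cos(psi),np.sin(psi); z=np.array([.5*c,.5*s,-.866]); y=np.array([.866*c,.866*s,.5])
    return R.from_matrix(np.c_[np.cross(y,z),y,z])
def down(az):
    y=np.array([np.cos(az),np.sin(az),0]); z=np.array([0,0,-1.]); return R.from_matrix(np.c_[np.cross(y,z),y,z])
def plan(p1,R1,N,p0=None,R0=None,grip=1):
    st=get_state()
    if p0 is None: p0=np.array(st["tcp_pos"])
    if R0 is None: R0=rot(st["orientation"])
    w=(R0.inv()*R1).as_rotvec(); dR=R.from_rotvec(w/N)
    print("dist",np.linalg.norm(p1-p0).round(4),"deg",np.degrees(np.linalg.norm(w)).round(1))
    Rk=R0; dp=(np.array(p1)-p0)/N
    for k in range(N):
        print(grip,*(Rk.inv().apply(dp)*1000).round(1),*dR.as_rotvec().round(4),sep=", "); Rk=Rk*dR
E
python3 - <<'E'
from h import *
S=np.array([.602,.2405,.078]); n=-axisframe().as_matrix()[:,2]
plan(S+.2*n,axisframe(),12)
E
```

```text
dist 0.3625 deg 80.2
1, -28.4, -10.2, -1.7, -0.0371, -0.0286, 0.1069
1, -29.4, -7.0, -1.1, -0.0371, -0.0286, 0.1069
1, -30.0, -3.8, -0.5, -0.0371, -0.0286, 0.1069
1, -30.2, -0.6, 0.3, -0.0371, -0.0286, 0.1069
1, -30.1, 2.6, 1.2, -0.0371, -0.0286, 0.1069
1, -29.6, 5.7, 2.2, -0.0371, -0.0286, 0.1069
1, -28.7, 8.7, 3.3, -0.0371, -0.0286, 0.1069
1, -27.5, 11.6, 4.5, -0.0371, -0.0286, 0.1069
1, -26.0, 14.3, 5.7, -0.0371, -0.0286, 0.1069
1, -24.2, 16.7, 7.0, -0.0371, -0.0286, 0.1069
1, -22.0, 18.9, 8.3, -0.0371, -0.0286, 0.1069
1, -19.6, 20.8, 9.7, -0.0371, -0.0286, 0.1069
```

>>> arm_command(moves=[1,-28.4,-10.2,-1.7,-0.037,-0.029,0.107,1,-29.4,-7,-1.1,-0.037,-0.029,0.107,1,-30,-3.8,-0.5,-0.037,-0.029,0.107,1,-30.2,-0.6,0.3,-0.037,-0.029,0.107,1,-30.1,2.6,1.2,-0.037,-0.029,0.107,1,-29.6,5.7,2.2,-0.037,-0.029,0.107,1,-28.7,8.7,3.3,-0.037,-0.029,0.107,1,-27.5,11.6,4.5,-0.037,-0.029,0.107])

```text
clock: 2.1
tcp_pos: [0.4197, 0.3448, 0.245]
orientation: [0.141, 0.603, 0.777, 0.115]
wrist_force: [0.1, 0.2, 0.0]
finger_gap: 0.0853
grip_force: 0.0
```

>>> arm_command(moves=[1,-26,14.3,5.7,-0.037,-0.029,0.107,1,-24.2,16.7,7,-0.037,-0.029,0.107,1,-22,18.9,8.3,-0.037,-0.029,0.107,1,-19.6,20.8,9.7,-0.037,-0.029,0.107,1,0,0,0,0,0,0,1,0,0,0,0,0,0])

```text
clock: 2.85
tcp_pos: [0.5031, 0.2598, 0.2518]
orientation: [0.201, 0.746, 0.614, 0.163]
wrist_force: [-0.8, -0.4, 0.0]
finger_gap: 0.0851
grip_force: 0.0
```

Run:
```python
from h import *
st=get_state(); S=np.array([.602,.2405,.078]); n=-axisframe().as_matrix()[:,2]
print(st["clock"],st["tcp_pos"],S+.2*n,st["joint_pos"].round(2)); print(np.degrees((axisframe().inv()*rot(st["orientation"])).magnitude()))
p,d=read_camera("wrist"); c=cam("wrist",st); np.savez("w1.npz",p=p,d=d,pos=st["tcp_pos"],q=st["orientation"]); 
for a in [56,94]: 
    print(a,proj(c,S+n*(a+10)/1000))
o=p.copy()
for a,r,col in [(94,0,(0,0,255)),(81,14,(0,255,0)),(56,80,(255,0,0)),(0,80,(0,255,255))]:
    t=np.linspace(0,6.3,100); M=axisframe().as_matrix()
    q=S+n*(a+10)/1000+r/1000*(np.cos(t)[:,None]*M[:,0]+np.sin(t)[:,None]*M[:,1])
    for u in proj(c,q).round().astype(int): cv2.circle(o,tuple(map(int,u)),1,col,-1)
cv2.imwrite("pics/w1.png",o)
for l in ["lid","crank_knob"]:print(l,recognise("wrist",l)[:2])
```

```text
2.85 [0.50312489 0.25975405 0.25175503] [0.50386857 0.25975262 0.25120381] [ 0.51 -0.   -0.41  0.75 -0.33  2.2 ]
0.21503457105004867
56 [[275.37772614 198.85695688]]
94 [[275.34437553 212.68048402]]
lid [{'point': [271.0, 190.2], 'confidence': 0.98}, {'point': [12.8, 208.5], 'confidence': 0.79}]
crank_knob []
```

View pics/w1.png

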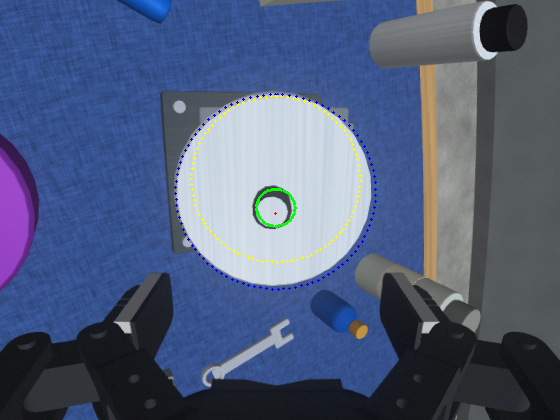

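The wrist view shows the silver lid filling the centre, with the knob at (272,207). My model overlay (blue and green) is about 3 px off to the right. I'll refine it.

Run:
```python
from h import *
from scipy.optimize import least_squares
z=np.load("w1.npz"); p,d=z["p"],z["d"]; st=dict(tcp_pos=z["pos"],orientation=z["q"]); c=cam("wrist",st); pc=cloud(c,d)
g=cv2.cvtColor(p,cv2.COLOR_BGR2GRAY); hsv=cv2.cvtColor(p,cv2.COLOR_BGR2HSV)
v,u=np.mgrid[0:420,0:560]
m=(g>150)&(np.hypot(u-273,v-190)<108)&(hsv[...,1]<70)
m2=(np.hypot(u-273,v-190)<85)&(np.hypot(u-273,v-205)>30)&(d>0)
Q=pc[m2]; 
for _ in range(3):
    ce=Q.mean(0); nn=np.linalg.svd(Q-ce,full_matrices=False)[2][2]; nn*=np.sign(nn[2]); Q=Q[abs((Q-ce)@nn)<.006]
print("n",nn.round(3),"tilt",np.degrees(np.arccos(nn[2])).round(2),"yaw",np.degrees(np.arctan2(-nn[1],-nn[0])).round(2))
cnt=max(cv2.findContours(cv2.morphologyEx(m.astype(np.uint8),cv2.MORPH_OPEN,np.ones((3,3))),0,1)[0],key=cv2.contourArea)[:,0].astype(float)
r=ray(c,cnt); t=((ce-c["e"])@nn)/(r@nn); X=c["e"]+r*t[:,None]
e1=np.cross(nn,[0,0,1.]);e1/=np.linalg.norm(e1);e2=np.cross(nn,e1); Y=np.c_[(X-ce)@e1,(X-ce)@e2]
f=least_squares(lambda q:np.hypot(*(Y-q[:2]).T)-q[2],[0,0,.08],loss="soft_l1",f_scale=.001)
C=ce+e1*f.x[0]+e2*f.x[1]; print("lid top centre",C.round(4),"r",f.x[2].round(4))
S=C-.066*nn; print("S",S.round(4))
k=(np.hypot(u-272,v-207)<25)&(g<110); 
kk=(np.hypot(u-273,v-211)<11); K=np.median(pc[kk],0); print("knob top",K.round(4),"height above lid top",((K-C)@nn).round(4), "lateral",(K-C-nn*((K-C)@nn)).round(4))
```

```text
n [-0.491  0.098  0.866] tilt 30.05 yaw -11.34
lid top centre [0.5677 0.25   0.136 ] r 0.0772
S [0.6001 0.2435 0.0789]
knob top [0.5653 0.238  0.1358] height above lid top -0.0001 lateral [-0.0026 -0.012  -0.0001]
```

Run:
```python
from h import *
z=np.load("w1.npz"); p,d=z["p"],z["d"]; st=dict(tcp_pos=z["pos"],orientation=z["q"]); c=cam("wrist",st); pc=cloud(c,d)
n=-axisframe(np.radians(-11.3)).as_matrix()[:,2]; S=np.array([.6001,.2435,.0785])
H=(pc-S)@n
print((H[184:236:4,248:302:4]*1000).round(0).astype(int)); print(cv2.cvtColor(p,cv2.COLOR_BGR2GRAY)[184:236:4,248:302:4])
for a in (66,82,91,100,104): print(a,proj(c,S+n*a/1000).round(1))
```

```text
[[ 66  67  67  66  66  68  66  67  66  64  68  66  66  66]
 [ 68  67  67  66  87  90  93  90  86  66  68  65  67  67]
 [ 65  65  66  92 100 102 102 101  99  93  66  66  66  68]
 [ 66  67  90 103 103 104 104 104 102 101  90  68  66  66]
 [ 66  68 101 103  67  66  67  67  66 103 101  66  66  67]
 [ 65  65 102  67  66  65  66  67  65  66 103  66  65  66]
 [ 66  66 105  66  66  67  66  66  67  67 103  65  65  67]
 [ 66  67 104  67  65  66  66  66  66  66 104  67  67  66]
 [ 67  67 103  66  66  67  65  66  65  65 104  67  67  65]
 [ 66  66 102  66  66  67  66  67  66  67 100  67  67  66]
 [ 67  67  66 100  65  65  66  67  67 102  66  66  67  67]
 [ 66  67  67  67  65  67 101  67  67  66  66  66  66  66]
 [ 66  67 342  67  67  65  66  66  67  66  66  66  66  66]]
[[214 215 217 215 214 215 211 214 215 216 215 216 211 217]
 [214 215 217 215  74  67  66  66  80 216 213 216 210 218]
 [214 215 204  66  66  67  66  66  66  65 214 216 211 217]
 [214 215  68  67  67  68 104  68  68  67  97 215 211 216]
 [214 216  66  76 216 216 211 215 211  69  67 216 211 217]
 [215 176  66 214 215 216 212 214 214 213  69 215 212 217]
 [216 171 153 215 215 217 212 216 214 216  69 216 213 217]
 [217 179 158 215 216 217 212 215 215 216  85 212 212 216]
 [216 214 107 214 216 217 213 214 214 216  68 217 214 217]
 [217 218  66 214 216 218 211 214 214 153 149 216 213 216]
 [217 218 217  77 196 218 213 215 159 118 214 217 214 216]
 [217 219 217 215 204 145  77 160 215 216 214 216 214 216]
 [217 219 217 215 216 218 212 216 215 216 215 216 216 216]]
66 [[273.  196.1]]
82 [[272.9 201.3]]
91 [[272.8 204.5]]
100 [[272.7 207.9]]
104 [[272.6 209.5]]
```

```bash
sed -i 's/^PSI=.*/PSI=np.radians(-11.3)\nS=np.array([.6001,.2435,.0785])/' h.py; echo 'n=-axisframe().as_matrix()[:,2]' >> h.py
python3 - <<'E'
from h import *
plan(S+.074*n,axisframe(),6)
E
```

```text
dist 0.1253 deg 0.3
1, 0.5, -0.3, 20.9, 0.0002, 0.0003, 0.0007
1, 0.5, -0.3, 20.9, 0.0002, 0.0003, 0.0007
1, 0.5, -0.3, 20.9, 0.0002, 0.0003, 0.0007
1, 0.5, -0.3, 20.9, 0.0002, 0.0003, 0.0007
1, 0.5, -0.3, 20.9, 0.0002, 0.0003, 0.0007
1, 0.5, -0.3, 20.9, 0.0002, 0.0003, 0.0007
```

>>> arm_command(moves=[1,1.5,-0.9,25,0,0,0.002,1,1.5,-0.9,25,0,0,0.002,1,0,0,25,0,0,0,1,0,0,25,0,0,0,1,0,0,15,0,0,0,1,0,0,10,0,0,0,1,0,0,0,0,0,0])

```text
clock: 3.88
tcp_pos: [0.5639, 0.2502, 0.1423]
orientation: [0.201, 0.747, 0.612, 0.163]
wrist_force: [-0.4, 0.5, -0.3]
finger_gap: 0.0855
grip_force: 0.0
```

>>> arm_command(moves=[-1,0,0,0,0,0,0,-1,0,0,0,0,0,0,-1,0,0,0,0,0,0,-1,0,0,0,0,0,0,-1,0,0,0,0,0,0,-1,0,0,0,0,0,0], newtons=70)

```text
clock: 4.62
tcp_pos: [0.5633, 0.2506, 0.1432]
orientation: [0.201, 0.747, 0.612, 0.164]
wrist_force: [-5.5, 0.5, 4.2]
finger_gap: 0.0255
grip_force: 68.4
```

Run:
```python
from h import *
st=get_state(); print(st["tcp_pos"],(S+.074*n).round(4), rot(st["orientation"]).inv().apply(S+.074*n-st["tcp_pos"])*1000,st["wrist_force"],st["finger_gap"])
```

```text
[0.56334899 0.25056706 0.14320677] [0.5638 0.2508 0.1426] [0.27232893 0.05421372 0.74902586] [-5.53975167  0.4587552   4.18777618] 0.025532137695304734
```

>>> arm_command(moves=[-1,0,0,-5,0,0,0,-1,0,0,-8,0,0,0,-1,0,0,-10,0,0,0,-1,0,0,-12,0,0,0,-1,0,0,-15,0,0,0,-1,0,0,-15,0,0,0,-1,0,0,-10,0,0,0,-1,0,0,0,0,0,0])

```text
clock: 5.62
tcp_pos: [0.5274, 0.2583, 0.209]
orientation: [0.201, 0.747, 0.612, 0.165]
wrist_force: [0.3, -0.2, -3.9]
finger_gap: 0.0257
grip_force: 68.9
```

Run:
```python
from h import *
st=get_state(); print(st["tcp_pos"],st["wrist_force"],st["ft_torque"],st["finger_gap"],st["grip_force"])
p,d=read_camera("wrist"); cv2.imwrite("pics/w2.png",p)
p1,d=read_camera("scene"); cv2.imwrite("pics/w2.png",np.hstack([cv2.resize(p,(400,300)),cv2.resize(p1[120:270,240:440],(400,300))]))
# stage 1: up in world while tilting back to down, yaw az 
q=np.array([.50,.20,.32]); 
plan(q,down(np.radians(-5)),10,grip=-1)
```

```text
[0.52738718 0.25825129 0.20900302] [ 0.30637072 -0.24882912 -3.86025461] [0.18257644 0.72856812 0.00775969] 0.025693766405001008 68.94658287725179
dist 0.1293 deg 30.7
-1, -6.2, 4.3, -10.5, 0.0524, 0.0031, -0.0109
-1, -6.2, 3.7, -10.7, 0.0524, 0.0031, -0.0109
-1, -6.2, 3.1, -10.9, 0.0524, 0.0031, -0.0109
-1, -6.2, 2.4, -11.1, 0.0524, 0.0031, -0.0109
-1, -6.2, 1.8, -11.2, 0.0524, 0.0031, -0.0109
-1, -6.2, 1.1, -11.3, 0.0524, 0.0031, -0.0109
-1, -6.2, 0.5, -11.4, 0.0524, 0.0031, -0.0109
-1, -6.1, -0.2, -11.4, 0.0524, 0.0031, -0.0109
-1, -6.1, -0.9, -11.4, 0.0524, 0.0031, -0.0109
-1, -6.0, -1.5, -11.3, 0.0524, 0.0031, -0.0109
```

View pics/w2.png

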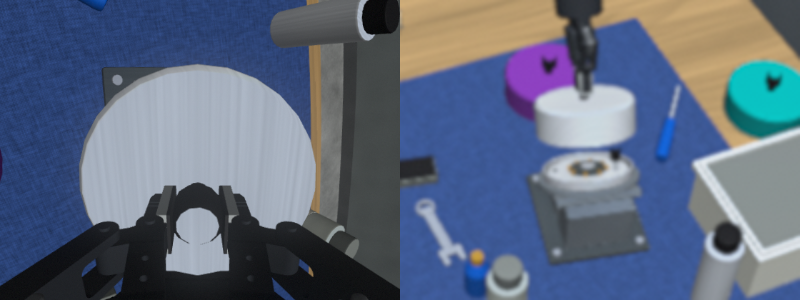

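The lid is held and clear of the stand. In the scene view, the turntable is uncovered and the dark crank knob is at its upper right. Next I tilt the lid level while raising it.

>>> arm_command(moves=[-1,-6.2,4.3,-10.5,0.052,0.003,-0.011,-1,-6.2,3.7,-10.7,0.052,0.003,-0.011,-1,-6.2,3.1,-10.9,0.052,0.003,-0.011,-1,-6.2,2.4,-11.1,0.052,0.003,-0.011,-1,-6.2,1.8,-11.2,0.052,0.003,-0.011,-1,-6.2,1.1,-11.3,0.052,0.003,-0.011,-1,-6.2,0.5,-11.4,0.052,0.003,-0.011,-1,-6.1,-0.2,-11.4,0.052,0.003,-0.011])

```text
clock: 6.72
tcp_pos: [0.5057, 0.2112, 0.2974]
orientation: [0.042, 0.743, 0.667, 0.033]
wrist_force: [0.1, 0.1, -3.6]
finger_gap: 0.0254
grip_force: 69.2
```

>>> arm_command(moves=[-1,-6.1,-0.9,-11.4,0.052,0.003,-0.011,-1,-6,-1.5,-11.3,0.052,0.003,-0.011,-1,0,0,0,0,0,0])

```text
clock: 7.1
tcp_pos: [0.5016, 0.1996, 0.3198]
orientation: [0.002, 0.738, 0.675, 0.001]
wrist_force: [0.1, 0.5, -3.0]
finger_gap: 0.0255
grip_force: 69.4
```

Run:
```python
from h import *
st=get_state(); print(st["tcp_pos"],rot(st["orientation"]).as_matrix()[:,2],st["joint_pos"].round(2),st["wrist_force"],st["finger_gap"])
plan(np.array([.5588,-.235,.28]),down(np.radians(-40)),16,grip=-1)
p,d=read_camera("wrist"); c=cam("wrist",st); pc=cloud(c,d)
m=np.zeros((420,560),bool); m[130:220,190:370]=1; m&=(d>0)&(d<.35)&(cv2.cvtColor(p,cv2.COLOR_BGR2GRAY)>150)
Q=pc[m]
for _ in range(4):
    ce=Q.mean(0); nn=np.linalg.svd(Q-ce,full_matrices=False)[2][2]; nn*=np.sign(nn[2]); Q=Q[abs((Q-ce)@nn)<.006]
print("lid n",nn.round(3),len(Q),ce.round(3),"top below tcp",st["tcp_pos"][2]-ce[2])
```

```text
[0.50157041 0.19960688 0.31982566] [ 0.00516096 -0.00193408 -0.99998481] [ 0.23  0.23  0.15  1.49 -0.    1.89] [ 0.07881885  0.46627489 -2.9628169 ] 0.025489297688705684
dist 0.4402 deg 34.9
-1, -26.7, 6.0, 2.6, 0.0003, -0.0, 0.0381
-1, -26.5, 7.0, 2.6, 0.0003, -0.0, 0.0381
-1, -26.2, 8.0, 2.6, 0.0003, -0.0, 0.0381
-1, -25.9, 9.0, 2.6, 0.0003, -0.0, 0.0381
-1, -25.5, 9.9, 2.6, 0.0003, -0.0, 0.0381
-1, -25.1, 10.9, 2.5, 0.0003, -0.0, 0.0381
-1, -24.7, 11.9, 2.5, 0.0003, -0.0, 0.0381
-1, -24.2, 12.8, 2.5, 0.0003, -0.0, 0.0381
-1, -23.7, 13.7, 2.5, 0.0003, -0.0, 0.0381
-1, -23.2, 14.6, 2.5, 0.0003, -0.0, 0.0381
-1, -22.6, 15.5, 2.5, 0.0003, -0.0, 0.0381
-1, -22.0, 16.3, 2.5, 0.0003, -0.0, 0.0381
-1, -21.4, 17.2, 2.5, 0.0003, -0.0, 0.0381
-1, -20.7, 18.0, 2.5, 0.0003, -0.0, 0.0381
-1, -20.0, 18.7, 2.5, 0.0003, -0.0, 0.0381
-1, -19.3, 19.5, 2.5, 0.0003, -0.0, 0.0381
lid n [-0.007 -0.     1.   ] 16156 [0.508 0.243 0.312] top below tcp 0.008189194234436925
```

>>> arm_command(moves=[-1,-26.7,6,2.6,0,0,0.038,-1,-26.5,7,2.6,0,0,0.038,-1,-26.2,8,2.6,0,0,0.038,-1,-25.9,9,2.6,0,0,0.038,-1,-25.5,9.9,2.6,0,0,0.038,-1,-25.1,10.9,2.5,0,0,0.038,-1,-24.7,11.9,2.5,0,0,0.038,-1,-24.2,12.8,2.5,0,0,0.038])

```text
clock: 8.15
tcp_pos: [0.529, -0.0175, 0.2993]
orientation: [0.002, 0.831, 0.556, 0.001]
wrist_force: [-0.2, -0.5, -3.2]
finger_gap: 0.0257
grip_force: 69.4
```

>>> arm_command(moves=[-1,-23.7,13.7,2.5,0,0,0.038,-1,-23.2,14.6,2.5,0,0,0.038,-1,-22.6,15.5,2.5,0,0,0.038,-1,-22,16.3,2.5,0,0,0.038,-1,-21.4,17.2,2.5,0,0,0.038,-1,-20.7,18,2.5,0,0,0.038,-1,-20,18.7,2.5,0,0,0.038,-1,-19.3,19.5,2.5,0,0,0.038])

```text
clock: 9.15
tcp_pos: [0.5585, -0.2349, 0.2798]
orientation: [0.002, 0.906, 0.424, 0.002]
wrist_force: [0.1, -0.1, -3.5]
finger_gap: 0.0257
grip_force: 69.4
```

>>> arm_command(moves=[-1,0,0,0,0,0,0,-1,0,0,0,0,0,0])

```text
clock: 9.4
tcp_pos: [0.5583, -0.2341, 0.2802]
orientation: [0.001, 0.906, 0.424, 0.002]
wrist_force: [0.9, 0.8, -1.8]
finger_gap: 0.0253
grip_force: 69.5
```

Run:
```python
from h import *
st=get_state(); print(st["tcp_pos"],rot(st["orientation"]).as_matrix()[:,2])
plan(np.array([.5588,-.235,.076]),down(np.radians(-40)),8,grip=-1)
p,d=read_camera("scene"); cv2.imwrite("pics/s3.png",cv2.resize(p[130:330,80:380],(750,500)))
```

```text
[ 0.55832545 -0.23414581  0.28017659] [ 3.78376791e-03 -9.25928213e-04 -9.99992413e-01]
dist 0.2042 deg 0.3
-1, -0.1, 0.0, 25.5, 0.0004, -0.0002, 0.0004
-1, -0.1, 0.0, 25.5, 0.0004, -0.0002, 0.0004
-1, -0.1, 0.0, 25.5, 0.0004, -0.0002, 0.0004
-1, -0.1, 0.1, 25.5, 0.0004, -0.0002, 0.0004
-1, -0.1, 0.1, 25.5, 0.0004, -0.0002, 0.0004
-1, -0.1, 0.1, 25.5, 0.0004, -0.0002, 0.0004
-1, -0.1, 0.1, 25.5, 0.0004, -0.0002, 0.0004
-1, -0.0, 0.1, 25.5, 0.0004, -0.0002, 0.0004
```

View pics/s3.png

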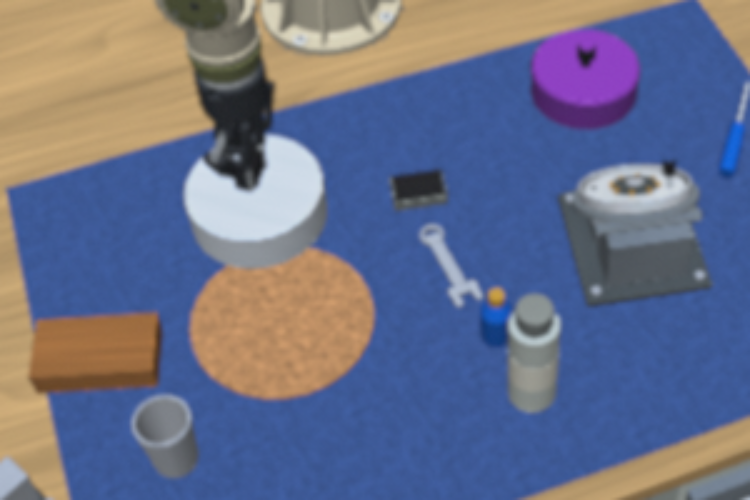

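The lid is held level above the pad, and the crank knob shows at crop (670,167). I'll lower it now.

>>> arm_command(moves=[-1,0,0,30,0,0,0,-1,0,0,35,0,0,0,-1,0,0,35,0,0,0,-1,0,0,35,0,0,0,-1,0,0,32,0,0,0,-1,0,0,20,0,0,0,-1,0,0,14,0,0,0,-1,0,0,2,0,0,0])

```text
clock: 10.45
tcp_pos: [0.559, -0.2339, 0.077]
orientation: [0.001, 0.905, 0.424, 0.001]
wrist_force: [-0.3, -0.4, -2.3]
finger_gap: 0.026
grip_force: 69.4
```

>>> arm_command(moves=[-1,0,0,2,0,0,0,-1,0,0,2,0,0,0,-1,0,0,1,0,0,0,-1,0,0,0,0,0,0])

```text
clock: 10.95
tcp_pos: [0.5594, -0.2347, 0.0728]
orientation: [0.002, 0.906, 0.424, 0.002]
wrist_force: [0.1, -0.1, -3.3]
finger_gap: 0.0256
grip_force: 69.4
```

>>> arm_command(moves=[-1,0,0,1,0,0,0,-1,0,0,1,0,0,0,-1,0,0,0,0,0,0])

```text
clock: 11.32
tcp_pos: [0.5595, -0.2347, 0.0707]
orientation: [0.002, 0.906, 0.424, 0.002]
wrist_force: [0.2, 0.3, -2.1]
finger_gap: 0.0256
grip_force: 69.6
```

>>> arm_command(moves=[-1,0,0,1,0,0,0,-1,0,0,0,0,0,0])

```text
clock: 11.58
tcp_pos: [0.5598, -0.2348, 0.0704]
orientation: [0.002, 0.906, 0.424, 0.002]
wrist_force: [-0.2, 0.7, 3.9]
finger_gap: 0.0253
grip_force: 70.2
```

>>> arm_command(moves=[-0.2,0,0,0,0,0,0,0.2,0,0,0,0,0,0,0.6,0,0,0,0,0,0,0.6,0,0,0,0,0,0,0.6,0,0,-8,0,0,0,0.6,0,0,-20,0,0,0,0.6,0,0,-40,0,0,0,0.6,0,0,-50,0,0,0])

```text
clock: 12.58
tcp_pos: [0.5582, -0.2341, 0.1883]
orientation: [0.001, 0.906, 0.424, 0.001]
wrist_force: [0.6, -0.1, 0.2]
finger_gap: 0.0684
grip_force: 0.0
```

>>> arm_command(moves=[0.6,0,0,-50,0,0,0,0.6,0,0,-30,0,0,0,0.6,0,0,0,0,0,0])

```text
clock: 12.95
tcp_pos: [0.5598, -0.2351, 0.2714]
orientation: [0.004, 0.906, 0.424, 0.004]
wrist_force: [0.6, -0.1, 0.4]
finger_gap: 0.0683
grip_force: 0.0
```

Run:
```python
from h import *
from scipy.optimize import least_squares
st=get_state(); print(st["clock"],st["tcp_pos"])
z0=np.array([.5588,-.235]); 
for nme in ["top","scene"]:
    p,d=read_camera(nme); c=cam(nme); pc=cloud(c,d); hsv=cv2.cvtColor(p,cv2.COLOR_BGR2HSV)
    if nme=="scene": cv2.imwrite("pics/s4.png",np.hstack([cv2.resize(p[130:330,80:380],(400,267)),cv2.resize(p[170:270,260:410],(400,267))]))
    m=(np.hypot(pc[...,0]-.56,pc[...,1]+.235)<.1)&(abs(pc[...,2]-.062)<.012)
    Q=pc[m]; A=np.c_[Q[:,:2],np.ones(len(Q))]; s=np.linalg.lstsq(A,Q[:,2],rcond=None)[0]
    print(nme,"lid top z",np.median(Q[:,2]).round(4),"slopes",s[:2].round(3),"n",len(Q),"centre",((Q.max(0)+Q.min(0))/2).round(3))
# crank knob from scene: dark points over face
F=S+.0175*n; M=axisframe().as_matrix(); ex=M[:,1]; ey=np.cross(n,ex)
for nme in ["scene","top"]:
    p,d=read_camera(nme); c=cam(nme); pc=cloud(c,d); g=cv2.cvtColor(p,cv2.COLOR_BGR2GRAY)
    X=pc-F; h=X@n; a=X@ex; b=X@ey
    m=(h>.018)&(h<.045)&(np.hypot(a,b)<.075)&(d>0)
    print(nme,m.sum(),"a,b,h",np.median(a[m]),np.median(b[m]),h[m].max(),"ang",np.degrees(np.arctan2(np.median(b[m]),np.median(a[m]))),np.hypot(np.median(b[m]),np.median(a[m])), [r for r in recognise(nme,"crank_knob")[:2]])
```

```text
12.95 [ 0.55984863 -0.23512511  0.27140347]
top lid top z 0.063 slopes [ 0.001 -0.015] n 887 centre [ 0.564 -0.216  0.061]
scene lid top z 0.0618 slopes [-0.016  0.006] n 1615 centre [ 0.559 -0.233  0.061]
scene 31 a,b,h 0.020203727818758496 0.04146415014904541 0.04100505314726013 ang 64.02198292200406 0.046124466017039796 [{'point': [336.1, 203.6], 'confidence': 0.88}]
top 21 a,b,h 0.02018200517851078 0.03816276331829918 0.043791078607926325 ang 62.128311946008196 0.04317070577502709 [{'point': [216.6, 192.2], 'confidence': 0.61}]
```

View pics/s4.png

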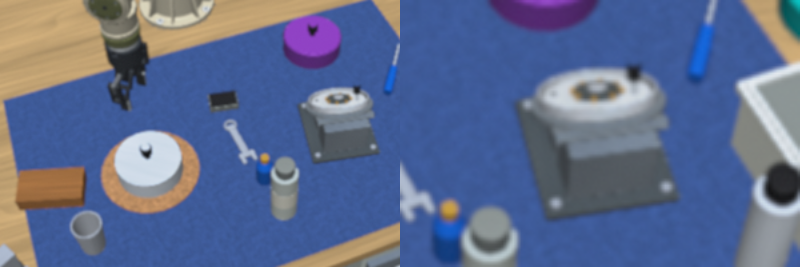

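The lid sits flat on the pad, fully inside it, with its top at about 62 mm as expected. The crank knob is at about 63° from uphill, towards the left, and its radius checks out at 46 mm. I'll go above it for a close look.

```bash
cat >> h.py <<'E'
F=S+.0175*n; ex=axisframe().as_matrix()[:,1]; ey=np.cross(n,ex)
def kn(deg,h,r=.046): a=np.radians(deg); return F+r*(np.cos(a)*ex+np.sin(a)*ey)+h*n
E
python3 - <<'E'
from h import *
print(kn(63,.114),kn(63,.0285)); plan(kn(63,.124),axisframe(),16)
E
```

```text
[0.56138924 0.29303171 0.20282352] [0.60331144 0.28465483 0.12877889]
dist 0.5308 deg 41.1
1, 25.3, -21.2, 3.4, -0.0319, 0.0081, -0.0304
1, 25.9, -20.5, 2.9, -0.0319, 0.0081, -0.0304
1, 26.5, -19.8, 2.5, -0.0319, 0.0081, -0.0304
1, 27.1, -19.1, 2.1, -0.0319, 0.0081, -0.0304
1, 27.6, -18.3, 1.7, -0.0319, 0.0081, -0.0304
1, 28.1, -17.5, 1.4, -0.0319, 0.0081, -0.0304
1, 28.7, -16.7, 1.1, -0.0319, 0.0081, -0.0304
1, 29.1, -15.8, 0.8, -0.0319, 0.0081, -0.0304
1, 29.6, -15.0, 0.5, -0.0319, 0.0081, -0.0304
1, 30.0, -14.1, 0.3, -0.0319, 0.0081, -0.0304
1, 30.5, -13.2, 0.1, -0.0319, 0.0081, -0.0304
1, 30.8, -12.2, -0.0, -0.0319, 0.0081, -0.0304
1, 31.2, -11.3, -0.2, -0.0319, 0.0081, -0.0304
1, 31.5, -10.3, -0.3, -0.0319, 0.0081, -0.0304
1, 31.8, -9.3, -0.3, -0.0319, 0.0081, -0.0304
1, 32.1, -8.4, -0.3, -0.0319, 0.0081, -0.0304
```

>>> arm_command(moves=[0.3,25.3,-21.2,3.4,-0.032,0.008,-0.03,0.3,25.9,-20.5,2.9,-0.032,0.008,-0.03,0.3,26.5,-19.8,2.5,-0.032,0.008,-0.03,0.3,27.1,-19.1,2.1,-0.032,0.008,-0.03,0.3,27.6,-18.3,1.7,-0.032,0.008,-0.03,0.3,28.1,-17.5,1.4,-0.032,0.008,-0.03,0.3,28.7,-16.7,1.1,-0.032,0.008,-0.03,0.3,29.1,-15.8,0.8,-0.032,0.008,-0.03])

```text
clock: 14.25
tcp_pos: [0.5575, 0.0307, 0.2388]
orientation: [0.103, 0.84, 0.526, 0.084]
wrist_force: [0.3, -0.1, 0.1]
finger_gap: 0.0556
grip_force: 0.0
```

>>> arm_command(moves=[0.3,29.6,-15,0.5,-0.032,0.008,-0.03,0.3,30,-14.1,0.3,-0.032,0.008,-0.03,0.3,30.5,-13.2,0.1,-0.032,0.008,-0.03,0.3,30.8,-12.2,0,-0.032,0.008,-0.03,0.3,31.2,-11.3,-0.2,-0.032,0.008,-0.03,0.3,31.5,-10.3,-0.3,-0.032,0.008,-0.03,0.3,31.8,-9.3,-0.3,-0.032,0.008,-0.03,0.3,32.1,-8.4,-0.3,-0.032,0.008,-0.03])

```text
clock: 15.25
tcp_pos: [0.558, 0.2943, 0.211]
orientation: [0.202, 0.748, 0.61, 0.164]
wrist_force: [0.5, 0.3, -0.5]
finger_gap: 0.0556
grip_force: 0.0
```

>>> arm_command(moves=[0.3,0,0,0,0,0,0,0.3,0,0,0,0,0,0])

```text
clock: 15.5
tcp_pos: [0.5582, 0.293, 0.2114]
orientation: [0.202, 0.749, 0.61, 0.163]
wrist_force: [0.3, -0.8, 0.1]
finger_gap: 0.0555
grip_force: 0.0
```

```bash
cat > look.py <<'E'
from h import *
import sys
st=get_state(); print(st["clock"],st["tcp_pos"],kn(63,.124),st["joint_pos"].round(2))
p,d=read_camera("wrist"); c=cam("wrist",st); pc=cloud(c,d); g=cv2.cvtColor(p,cv2.COLOR_BGR2GRAY)
o=p.copy(); t=np.linspace(0,360,120)
def draw(P,col):
    for u in proj(c,P): cv2.circle(o,tuple(int(x) for x in u.round()),1,col,-1)
draw(np.array([kn(a,.0385) for a in t]),(0,255,255)); draw(np.array([kn(a,.0065,.074) for a in t]),(0,255,0)); draw(np.array([kn(a,0,.066) for a in t]),(255,0,0)); draw(kn(63,.0385),(0,0,255))
cv2.imwrite(sys.argv[1],o); np.savez("w5.npz",p=p,d=d,pos=st["tcp_pos"],q=st["orientation"])
X=pc-F; h=X@n; a=X@ex; b=X@ey
m=(h>.018)&(h<.05)&(np.hypot(a,b)<.075)&(d>0)
print(m.sum(),np.median(a[m]),np.median(b[m]),np.percentile(h[m],98),"ang",np.degrees(np.arctan2(b[m].mean(),a[m].mean())),"r",np.hypot(b[m].mean(),a[m].mean()))
for r in recognise("wrist","crank_knob")[:2]: print(r)
w=(abs(h)<.003)&(np.hypot(a,b)<.06)&(np.hypot(a,b)>.036); print("face h",np.median(h[w]),w.sum())
E
python3 look.py pics/w5.png
```

```text
15.5 [0.55824385 0.29295955 0.21136614] [0.55648606 0.29401146 0.21148371] [ 0.51  0.14 -0.35  0.66 -0.34  2.22]
352 0.016637910211490626 0.047573130165206645 0.039363184649074914 ang 70.27369338160797 r 0.04828537509155165
{'point': [252.3, 239.0], 'confidence': 0.91}
face h 0.0002682761276572371 9246
```

View pics/w5.png

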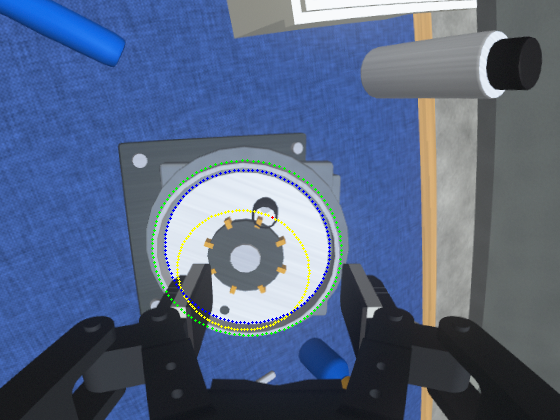

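Run:
```python
from h import *
from scipy.optimize import least_squares
z=np.load("w5.npz"); p,d=z["p"],z["d"]; st=dict(tcp_pos=z["pos"],orientation=z["q"]); c=cam("wrist",st); pc=cloud(c,d); g=cv2.cvtColor(p,cv2.COLOR_BGR2GRAY)
X=pc-F; h=X@n; a=X@ex; b=X@ey
m=(h>.018)&(h<.05)&(np.hypot(a,b)<.075)&(d>0)
# model: knob cylinder silhouette -> fit (a,b) by top-ring points
for lo in (.034,.036,.0375):
    k=m&(h>lo)
    f=least_squares(lambda q:np.hypot(a[k]-q[0],b[k]-q[1])-q[2],[.02,.041,.009],loss="soft_l1",f_scale=.001).x
    print(lo,k.sum(),f.round(4),"ang",np.degrees(np.arctan2(f[1],f[0])).round(1),"r",np.hypot(*f[:2]).round(4))
# outer ring pixels of knob dark
ys,xs=np.nonzero((g<110)&(np.hypot(np.mgrid[0:420,0:560][1]-265,np.mgrid[0:420,0:560][0]-212)<20)&(h>.015)); print(xs.min(),xs.max(),ys.min(),ys.max())
for r,hh,dd in [(0,0,0),(0,.01,0),(.046,.0385,63),(.046,.0385,67),(.046,.0165,67),(.046,.0385,70)]: print(hh,dd,proj(c,kn(dd,hh,r)).round(1))
# cutter dark disc centre at h~.01, pan rim
q=(g<110)&(abs(h-.008)<.004)&(np.hypot(a,b)<.05); print("cutter a,b",((a[q].max()+a[q].min())/2).round(4),((b[q].max()+b[q].min())/2).round(4),a[q].mean().round(4),b[q].mean().round(4))
face=(g>170)&(abs(h)<.004)&(np.hypot(a,b)<.075)
```

```text
0.034 223 [0.0159 0.0418 0.0079] ang 69.1 r 0.0448
0.036 202 [0.0159 0.0417 0.0079] ang 69.1 r 0.0447
0.0375 132 [0.0159 0.0418 0.0076] ang 69.1 r 0.0447
252 277 198 228
0 0 [[246.7 251.6]]
0.01 0 [[245.8 256.7]]
0.0385 63 [[272.1 217.2]]
0.0385 67 [[267.7 215.2]]
0.0165 67 [[268.3 206.1]]
0.0385 70 [[264.3 214. ]]
cutter a,b -0.0009 -0.0006 -0.0007 0.0006
```

Run:
```python
from h import *
plan(F+.016*ex+.042*ey+.014*n,axisframe(),1)
a0=np.degrees(np.arctan2(.042,.0167))
for k in range(24):
    A=np.radians([a0+15*k,a0+15*k+15]); dx=46*np.diff(np.sin(A)); dy=46*np.diff(np.cos(A)); print(k,dx.round(1),dy.round(1))
```

```text
dist 0.1095 deg 0.5
1, 2.5, -7.8, 109.2, 0.003, 0.005, -0.0059
0 [2.9] [-11.6]
1 [-0.2] [-12.]
2 [-3.3] [-11.6]
3 [-6.2] [-10.3]
4 [-8.6] [-8.4]
5 [-10.5] [-5.9]
6 [-11.6] [-2.9]
7 [-12.] [0.2]
8 [-11.6] [3.3]
9 [-10.3] [6.2]
10 [-8.4] [8.6]
11 [-5.9] [10.5]
12 [-2.9] [11.6]
13 [0.2] [12.]
14 [3.3] [11.6]
15 [6.2] [10.3]
16 [8.6] [8.4]
17 [10.5] [5.9]
18 [11.6] [2.9]
19 [12.] [-0.2]
20 [11.6] [-3.3]
21 [10.3] [-6.2]
22 [8.4] [-8.6]
23 [5.9] [-10.5]
```

>>> arm_command(moves=[0.3,1.2,-4,12,0.003,0.005,-0.006,0.3,1.3,-3.8,20,0,0,0,0.3,0,0,25,0,0,0,0.3,0,0,25,0,0,0,0.3,0,0,18,0,0,0,0.3,0,0,9,0,0,0,0.3,0,0,0,0,0,0], newtons=30)

```text
clock: 16.48
tcp_pos: [0.606, 0.2858, 0.113]
orientation: [0.2, 0.747, 0.613, 0.164]
wrist_force: [-0.3, -0.5, -0.6]
finger_gap: 0.0554
grip_force: 0.0
```

Run:
```python
from h import *
st=get_state(); t=F+.016*ex+.042*ey+.014*n
print(rot(st["orientation"]).inv().apply(t-st["tcp_pos"])*1000,st["wrist_force"])
p,d=read_camera("wrist"); p1,_=read_camera("scene")
cv2.imwrite("pics/w6.png",np.hstack([p[100:400,80:480],cv2.resize(p1[160:250,270:390],(400,300))]))
```

```text
[-0.63748321  0.89411734 -0.41211772] [-0.3490551  -0.48730642 -0.59039056]
```

View pics/w6.png

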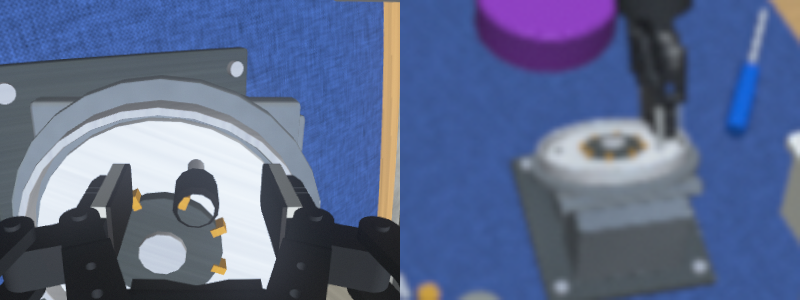

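The knob (crop (197,195)) stands between the pads, midway. I'll close on it.

>>> arm_command(moves=[-1,0,0,0,0,0,0,-1,0,0,0,0,0,0,-1,0,0,0,0,0,0,-1,0,0,0,0,0,0,-1,0,0,0,0,0,0], newtons=35)

```text
clock: 17.2
tcp_pos: [0.6062, 0.2869, 0.1147]
orientation: [0.2, 0.746, 0.613, 0.165]
wrist_force: [-4.7, 0.0, 5.9]
finger_gap: 0.0168
grip_force: 34.3
```

Run:
```python
from h import *
st=get_state(); X=st["tcp_pos"]-F; print(X@ex,X@ey,X@n,st["wrist_force"],st["grip_force"],st["finger_gap"])
```

```text
0.015866134466951856 0.04379348275427625 0.015125659292990867 [-4.74300017  0.03132353  5.9441351 ] 34.26411678548902 0.01677706354193872
```

>>> arm_command(moves=[-1,1.5,-5.8,-1,0,0,0,-1,1.4,-5.8,0,0,0,0,-1,-0.2,-12,0,0,0,0,-1,-3.3,-11.6,0,0,0,0,-1,-6.2,-10.3,0,0,0,0,-1,-8.6,-8.4,0,0,0,0,-1,0,0,0,0,0,0])

```text
clock: 18.08
tcp_pos: [0.5549, 0.2791, 0.0867]
orientation: [0.2, 0.747, 0.613, 0.163]
wrist_force: [-0.9, -0.3, -1.6]
finger_gap: 0.016
grip_force: 35.0
```

```bash
cat > chk.py <<'E'
from h import *
st=get_state(); X=st["tcp_pos"]-F; a,b=X@ex,X@ey; print("a,b,h",round(a*1e3,1),round(b*1e3,1),round(X@n*1e3,1),"r",np.hypot(a+.0008,b)*1e3,"ang",np.degrees(np.arctan2(b,a+.0008)),"F tool",rot(st["orientation"]).inv().apply(st["wrist_force"]).round(1),st["grip_force"],st["finger_gap"],"deg err",np.degrees((axisframe().inv()*rot(st["orientation"])).magnitude()).round(2))
E
python3 chk.py
```

```text
a,b,h -40.3 26.0 15.3 r 47.33372100182919 ang 146.61254266867573 F tool [-0.5 -1.5  1. ] 34.978732836898416 0.01600147052181944 deg err 0.17
```

>>> arm_command(moves=[-1,-10.5,-5.9,0,0,0,0,-1,-11.6,-2.9,0,0,0,0,-1,-12,0.2,0,0,0,0,-1,-11.6,3.3,0,0,0,0,-1,-10.3,6.2,0,0,0,0,-1,-8.4,8.6,0,0,0,0,-1,-5.9,10.5,0,0,0,0,-1,0,0,0,0,0,0])

```text
clock: 19.08
tcp_pos: [0.5622, 0.2076, 0.0991]
orientation: [0.201, 0.747, 0.612, 0.166]
wrist_force: [5.6, 2.4, -5.5]
finger_gap: 0.0164
grip_force: 35.1
```

```bash
python3 chk.py
python3 - <<'E'
from h import *
p1,_=read_camera("scene"); cv2.imwrite("pics/s7.png",cv2.resize(p1[160:250,270:390],(600,450)))
E
```

```text
a,b,h -15.8 -42.6 15.4 r 45.19339364556178 ang -109.36985835687048 F tool [3.4 1.6 7.3] 35.094847016735 0.016367970930765828 deg err 0.19
```

View pics/s7.png

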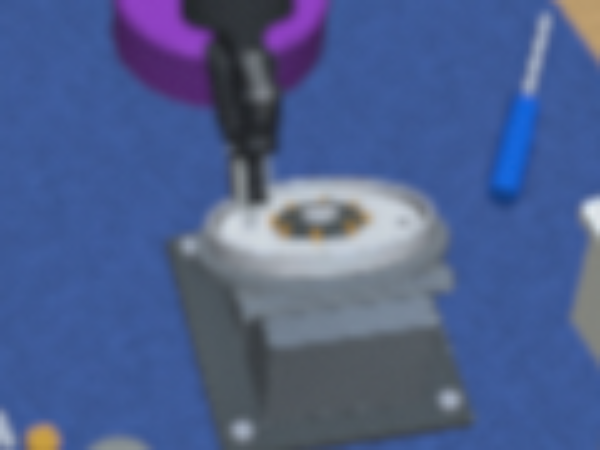

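The turntable has followed half a turn. The fingers and knob are now at crop (250,190) and the hole mark has moved to (400,222). I'll continue.

>>> arm_command(moves=[-1,-2.9,11.6,0,0,0,0,-1,0.2,12,0,0,0,0,-1,3.3,11.6,0,0,0,0,-1,6.2,10.3,0,0,0,0,-1,8.6,8.4,0,0,0,0,-1,10.5,5.9,0,0,0,0,-1,0,0,0,0,0,0])

```text
clock: 20.0
tcp_pos: [0.6162, 0.2246, 0.1276]
orientation: [0.2, 0.746, 0.613, 0.164]
wrist_force: [-1.9, 3.8, -1.9]
finger_gap: 0.0163
grip_force: 35.8
```

>>> arm_command(moves=[-1,11.6,2.9,0,0,0,0,-1,12,-0.2,0,0,0,0,-1,11.6,-3.3,0,0,0,0,-1,10.3,-6.2,0,0,0,0,-1,8.4,-8.6,0,0,0,0,-1,5.9,-10.5,0,0,0,0,-1,0,0,0,0,0,0,-1,0,0,0,0,0,0])

```text
clock: 21.0
tcp_pos: [0.6055, 0.2873, 0.1145]
orientation: [0.2, 0.746, 0.613, 0.165]
wrist_force: [1.5, -0.0, -4.9]
finger_gap: 0.0165
grip_force: 35.3
```

```bash
python3 chk.py
```

```text
a,b,h 15.2 44.0 15.3 r 46.861285756987364 ang 70.02640888332796 F tool [ 0.3 -1.2  5. ] 35.32046052860096 0.016492057948093643 deg err 0.15
```

>>> arm_command(moves=[-1,-0.2,0.7,0,0,0,0,-1,0,0,0,0,0,0,-0.3,0,0,0,0,0,0,0.3,0,0,0,0,0,0,0.3,0,0,0,0,0,0,0.3,0,0,0,0,0,0])

```text
clock: 21.75
tcp_pos: [0.6065, 0.2865, 0.1156]
orientation: [0.2, 0.746, 0.613, 0.165]
wrist_force: [-0.9, 0.3, 0.2]
finger_gap: 0.0558
grip_force: 0.0
```

>>> arm_command(moves=[0.3,0,0,-9,0,0,0,0.3,0,0,-20,0,0,0,0.3,0,0,-30,0,0,0,0.3,0,0,-30,0,0,0,0.3,-1.2,7,-19,0,0,0,0.3,0,0,0,0,0,0,0.3,0,0,0,0,0,0])

```text
clock: 22.62
tcp_pos: [0.5586, 0.2944, 0.2116]
orientation: [0.2, 0.747, 0.613, 0.164]
wrist_force: [0.3, -0.2, 0.4]
finger_gap: 0.0555
grip_force: 0.0
```

```bash
cp w5.npz w5old.npz; python3 look.py pics/w8.png
python3 - <<'E'
from h import *
from scipy.optimize import least_squares
for fn in ("w5old.npz","w5.npz"):
    z=np.load(fn); p,d=z["p"],z["d"]; st=dict(tcp_pos=z["pos"],orientation=z["q"]); c=cam("wrist",st); pc=cloud(c,d)
    X=pc-F; h=X@n; a=X@ex; b=X@ey
    k=(h>.036)&(h<.05)&(np.hypot(a,b)<.065)&(d>0)
    f=least_squares(lambda q:np.hypot(a[k]-q[0],b[k]-q[1])-q[2],[.02,.041,.009],loss="soft_l1",f_scale=.001).x
    print(k.sum(),f.round(4),np.degrees(np.arctan2(f[1],f[0]+.0008)).round(2))
z=np.load("scene0.npz")["p"]; p,_=read_camera("scene")
cv2.imwrite("pics/s8.png",np.vstack([np.hstack([z[120:350,80:480],p[120:350,80:480]]),cv2.resize(np.load("w5.npz")["p"][100:350,:],(800,357))[:, :]]))
E
```

```text
22.625 [0.55861611 0.29439079 0.21159378] [0.55648606 0.29401146 0.21148371] [ 0.51  0.14 -0.35  0.66 -0.33  2.21]
357 0.01816906209899575 0.046671098423660004 0.039433074647068786 ang 67.98788446350827 r 0.04816832633274206
{'point': [253.2, 245.5], 'confidence': 0.63}
face h 0.0003095086577337662 9138
202 [0.0159 0.0417 0.0079] 68.18
202 [0.0177 0.0411 0.0079] 65.72
```

View pics/s8.png

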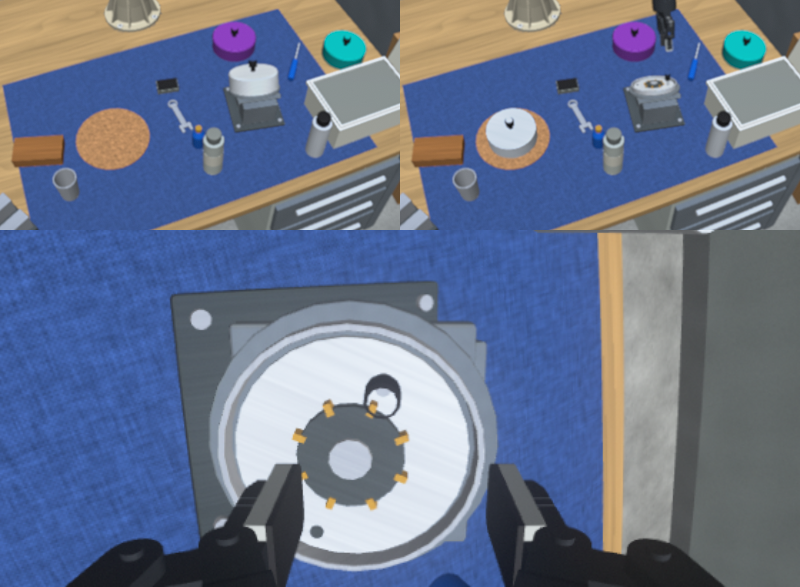

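The lid is on the pad and the other things are unmoved. The crank knob (lower crop (382,395)) reads about 2.5° off its start, so I'll check that against features that don't move.

```bash
cat > ang.py <<'E'
from h import *
from scipy.optimize import least_squares
def ang(p,d,pos,q):
    c=cam("wrist",dict(tcp_pos=pos,orientation=q)); pc=cloud(c,d); g=cv2.cvtColor(p,cv2.COLOR_BGR2GRAY)
    X=pc-F; h=X@n; a=X@ex; b=X@ey
    k=(h>.036)&(h<.05)&(np.hypot(a,b)<.065)&(d>0)
    f=least_squares(lambda q:np.hypot(a[k]-q[0],b[k]-q[1])-q[2],[.02,.041,.009],loss="soft_l1",f_scale=.001).x
    # bright hub disc: rectify onto plane h=.010
    s=np.arange(-.08,.08,.0005); B,A=np.meshgrid(s,s,indexing="ij")
    def rect(hh): 
        P=F+A[...,None]*ex+B[...,None]*ey+hh*n; uv=proj(c,P.reshape(-1,3)).reshape(*A.shape,2).astype(np.float32)
        return cv2.cvtColor(cv2.remap(p,uv[...,0],uv[...,1],cv2.INTER_LINEAR),cv2.COLOR_BGR2GRAY)
    r=rect(.010); hub=(r>140)&(np.hypot(A,B)<.016)
    r0=rect(0.); hole=(r0<150)&(np.hypot(A,B)>.044)&(np.hypot(A,B)<.06)&(B<-.02); 
    return f[:2]*1e3,np.array([A[hub].mean(),B[hub].mean()])*1e3,np.array([np.median(A[hole]),np.median(B[hole])])*1e3,hole.sum()
if __name__=="__main__":
    for fn in ("w5old.npz","w5.npz"):
        z=np.load(fn); k,hb,ho,m=ang(z["p"],z["d"],z["pos"],z["q"])
        v=k-hb; w=ho-hb; print(k.round(2),hb.round(2),"knob-hub ang",np.degrees(np.arctan2(v[1],v[0])).round(2),np.hypot(*v).round(2),"hole",ho.round(1),m,np.degrees(np.arctan2(w[1],w[0])).round(2))
E
python3 ang.py
```

```text
[15.91 41.74] [-0.69 -1.3 ] knob-hub ang 68.9 46.13 hole [-39.5 -33.5] 2002 -140.31
[17.73 41.08] [-0.65 -1.27] knob-hub ang 66.54 46.17 hole [-39.5 -33.5] 2027 -140.32
```

Run:
```python
from h import *
plan(F+.0141*ex+.0435*ey+.0145*n,axisframe(),1)
```

```text
dist 0.1081 deg 0.1
1, 2.1, -7.9, 107.8, -0.0014, 0.0004, 0.0015
```

>>> arm_command(moves=[0.3,1,-4,15,0,0,0,0.3,1.1,-3.9,25,0,0,0,0.3,0,0,25,0,0,0,0.3,0,0,22,0,0,0,0.3,0,0,14,0,0,0,0.3,0,0,7,0,0,0,0.3,0,0,0,0,0,0])

```text
clock: 23.65
tcp_pos: [0.6056, 0.2873, 0.1142]
orientation: [0.2, 0.747, 0.613, 0.164]
wrist_force: [-1.3, -0.6, 0.6]
finger_gap: 0.0556
grip_force: 0.0
```

>>> arm_command(moves=[-1,0,0,0,0,0,0,-1,0,0,0,0,0,0,-1,0,0,0,0,0,0,-1,0,0,0,0,0,0,-1,0,0,0,0,0,0,-1,0,0,0,0,0,0])

```text
clock: 24.4
tcp_pos: [0.606, 0.2878, 0.1159]
orientation: [0.2, 0.746, 0.613, 0.165]
wrist_force: [-4.9, 0.6, 6.1]
finger_gap: 0.0167
grip_force: 34.4
```

```bash
python3 chk.py
```

```text
a,b,h 16.2 44.6 16.3 r 47.766489747557074 ang 69.18123363279261 F tool [-0.3 -1.2 -7.8] 34.37263893778436 0.016679404968703505 deg err 0.16
```

>>> arm_command(moves=[-1,0.3,-1.2,-0.5,0,0,0,-1,0.3,-1,0,0,0,0,-1,0,0,0,0,0,0,-1,0,0,0,0,0,0])

```text
clock: 24.9
tcp_pos: [0.6042, 0.289, 0.1148]
orientation: [0.2, 0.746, 0.613, 0.165]
wrist_force: [-0.3, 2.3, 5.7]
finger_gap: 0.0166
grip_force: 34.5
```

```bash
python3 chk.py
```

```text
a,b,h 13.9 45.5 16.3 r 47.793901678688876 ang 72.06514654818814 F tool [ 2.2  2.2 -5.3] 34.51009631040506 0.016592793129286344 deg err 0.17
```

>>> arm_command(moves=[-0.3,0,0,0,0,0,0,0.3,0,0,0,0,0,0,0.3,0,0,0,0,0,0,0.3,0,0,-9,0,0,0,0.3,0,0,-20,0,0,0,0.3,0,0,-30,0,0,0,0.3,0,0,-30,0,0,0,0.3,-2,9,-19,0,0,0])

```text
clock: 25.9
tcp_pos: [0.557, 0.2959, 0.2138]
orientation: [0.2, 0.746, 0.613, 0.165]
wrist_force: [0.4, -1.1, -0.8]
finger_gap: 0.0556
grip_force: 0.0
```

>>> arm_command(moves=[0.3,0,0,0,0,0,0,0.3,0,0,0,0,0,0])

```text
clock: 26.15
tcp_pos: [0.5575, 0.2953, 0.2114]
orientation: [0.2, 0.747, 0.613, 0.164]
wrist_force: [0.1, -0.1, -0.4]
finger_gap: 0.0555
grip_force: 0.0
```

```bash
python3 look.py pics/w9.png >/dev/null; python3 ang.py
```

```text
[15.91 41.74] [-0.69 -1.3 ] knob-hub ang 68.9 46.13 hole [-39.5 -33.5] 2002 -140.31
[15.01 42.06] [-0.61 -1.25] knob-hub ang 70.17 46.05 hole [-40. -33.] 1929 -141.13
```

The crank knob is now within about 1.3° (1 mm) of its start, slightly past a full turn. The tool is clear of everything.

```bash
python3 -c "
from workcell import *
print(hand_in())"
```

```text
the job is handed in; nothing more can be done
None
```

The job is handed in: the lid lies flat, knob up, wholly on the cork pad, and the turntable has made one full turn, with the crank knob measured about 1.3° (1 mm) past its start; it took about 26 s and nothing else looked moved.

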